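# Set out the condiments and the candle on a porch dinner table

## Robot

A 6-joint arm with a two-finger parallel gripper is mounted at the origin on the work surface. World frame = base frame: x ahead of the robot, y to its left, z up, the work surface at z = 0. Lengths are in m, angles in rad, forces in N, time in s.
With the tool pointing down it reaches from about 0.275 to 0.825 m from the base axis. Payload 4.9 kg.
Tool frame: the origin (TCP) lies midway between the tips of the shut fingers; the grasp point (between the pads) lies 19 mm behind it (grip_point_offset is the distance from the TCP to the grasp point, in m); z points along the fingers, x is the direction in which the jaws open and shut, and the axes are right-handed (so a half turn about z gives the same grasp; the last joint's range is limited). The gripper opens to 85 mm and grips with 20 to 120 N. Pads are 22 mm wide; open, the fingers measure 114 mm over their backs; the gripper's body (76 mm by 85 mm) begins 54 mm behind the grasp point. The pads swing forward as they close: fully open they stand 13 mm farther back than shut.
Start: joints at [-1.254, 0.326, -0.193, 1.052, 0, 1.437], TCP at [0.24, -0.495, 0.2] pointing down, gripper open.
Joint ranges: [-2.65, 2.65], [-0.97, 1.79], [-1.3, 1.35], [-1.93, 2.1], [-1.47, 1.37], [-3.14, 3.14]. Speed limits (rad/s): [2.57, 2.57, 3.14, 3.14, 3.14, 3.14].

## Interface

Orientations are given as a rotation vector (axis times angle).
In Python, from cell import * gives the robot as it stands. Calls block until the motion is done:
- movep(position, orientation): joint-space move of the TCP to a pose.
- move_l(position, velocity=0.15, rot=None, until_force=None): straight line of the TCP; rot=None keeps the orientation; velocity is the mean speed in m/s. With until_force (N) it stops when the force on the tool has changed by that much, and returns True; else False.
- set_joints(angles): joint-space move.
- let_go() and grab(newtons=None): open the fingers fully, or close them until they stop; newtons is the grip in N (None keeps the last).
- sleep(seconds).
- ik(position, orientation): joint angles nearest the present ones, or None.
- get_state(): the state.
- grab_frame(name): name is "scene" or "top" or "wrist"; returns a dict with "img" (400x640x3 uint8, red, green, blue), "fx", "fy", "cx", "cy" (pixels), "k1" (the pictures are not rectified: a ray, as slopes to the right and down, at radius r is drawn at 1 + k1 r^2 times it, then the intrinsics apply), "cam_to_world" (4x4, takes a point from camera to world coordinates); the wrist camera has in their place "T_tool_cam" (4x4, takes a point from camera to tool coordinates, whose origin is the TCP and whose axes are the tool frame's). Camera axes: x right, y down, z forward; pixel columns grow to the right and rows downward; lengths in m; the calibration is good to about 2 mm. A picture is of the moment at which its call begins: read the wrist's pose just before it. There is no depth.
A pose or a line that the arm cannot do raises MotionError and nothing moves.
- sign_off(): hands the job in, once; it reports no verdict.
Trained networks look in the newest picture that a camera, given by its name, has taken for a name from the list of things; names that differ only in an ending like _2 or _b are one class to them, and where a whole thing is asked for, a point or a joint stands for the part that bears it (a point fixed in the world has none). Each returns a list of dicts, best first, with "score" (0 to 1); they miss things now and then, are a little off and sometimes report something else, mostly with a low value. They report only what shows in the picture. A call takes as long as a camera call. They do not tell look-alikes from the thing itself.
- spot_in(camera, name): "centre" ([column, row] in pixels, amid what is visible of it).
- silhouettes(camera, name): "mask" (400x640 bool, what is visible of it) and "centre" ([column, row] in pixels, amid what is visible of it).
- tip_of(camera, name): "centre" ([column, row] in pixels: a listed point, or the origin of a listed thing).
The state is a dict: "clock": time; "q": joint angles; "joint_velocities": joint speeds; "tau": joint torques, N m; "position": TCP position; "eef_rot": TCP orientation; "contact_force": force on the tool from outside, world axes, zero at the start; "wrist_torque": the same for the moment, N m; "finger_gap": opening from 0.0 (shut) to 1.0 (fully open).
Only numpy, scipy, OpenCV 4.12 (cv2) and the standard library are available. Lean on these libraries where they do the work, as an engineer would, in place of code of your own. Each camera call takes 0.05 s, during which the arm holds its last target. There are 200 camera calls.

## Task

Set out the table, with left and right as the robot sees them: stand the white ramekin in the middle of the rectangular platter, the salt shaker on the platter midway between the ramekin and the platter's left end, and the pepper mill midway between the ramekin and its right end, all three in one line along the platter's middle. Lay the small wooden coaster flat on the dark plank, midway between the jug and the vase and lengthwise along the plank, and stand the candle glass upright on the middle of the coaster. Leave the jug and the vase standing where they are.

Things in the scene. Friction and masses are not known exactly. Their poses are not given: they have to be found in the camera images.
- platter: White ceramic rectangular platter, fixed: 150 (x) by 270 (y) mm, floor 6 mm thick, rim 6 mm wide and 18 mm high. Its length lies roughly left to right. Origin: centre of its underside, on the table; y along its length to the robot's left, x away from the robot, z up. The midway places are 80 mm from its centre.
- plank: Thin dark wooden serving plank, fixed: 100 (x) by 330 (y) mm, 6 mm thick, lying roughly left to right, nearer or farther than the platter, with jug and vase towards its ends. Origin: centre of its underside, on the table; y along its length to the robot's left, x away from the robot, z up. Its centre is midway between jug and vase.
- jug: Amber glass jug with black stopper, 84 mm diameter, 170 mm high, about 1.3 kg, loose, standing on the plank 120 mm from its centre, left or right. Origin: centre of its underside; z up. Not to be moved.
- vase: White ceramic bud vase with two small flowers, 64 mm diameter, 125 mm high (flowers, look only, to 171 mm), loose, standing on the plank 120 mm from its centre, towards the other end than the jug. Origin: centre of its underside; z up. Not to be moved.
- coaster: Loose oblong coaster of light wood, 56 (x) by 84 (y) by 16 (z) mm, about 50 g, lying flat on the table at any yaw. Origin: centre of its underside; y along its length, z up.
- candle: Loose clear straight-sided candle glass, 54 mm diameter, 62 mm high, wall 4 mm, nearly filled by a white candle (43 mm diameter, its top 18 mm below the rim), about 150 g. Stands upright on the table. Origin: centre of its underside; z up.
- ramekin: Loose white ceramic ramekin, straight-sided and open, empty, 60 mm diameter, 38 mm high, wall 4 mm, about 140 g. Stands upright on the table. Origin: centre of its underside; z up.
- shaker: Loose salt shaker: white ceramic cylinder 40 mm diameter to 46 mm height, steel domed cap 36 mm diameter to 62 mm, about 120 g. Stands upright on the table. Origin: centre of its underside; z up.
- mill: Loose wooden pepper mill, 108 mm high: foot 48 mm diameter, waist 36 mm at 45 mm height, head a cylinder 42 mm diameter from 68 to 98 mm height (the place to grip), 12 mm steel nut on top; about 180 g. Stands upright on the table. Origin: centre of its underside; z up.
Mind the look-alikes: they are no part of the job. What is shaped like the ramekin but blue is not meant. What is shaped like the candle but green is not meant.

How it is judged:
At the end, for the whole second after the job is handed in: On the platter, upright: ramekin at its centre (12 mm), shaker 80 mm left and mill 80 mm right of it (15 mm). Coaster flat at the plank's centre (14 mm), along it (0.2 rad); candle upright on its middle (12 mm). All released, at rest; jug and vase upright, moved under 20 mm (x of ramekin in the frame of platter between -0.012 and 0.012 m and y of ramekin in the frame of platter between -0.012 and 0.012 m and z of ramekin in the frame of platter between 0.003 and 0.009 m and x of shaker in the frame of platter between -0.015 and 0.015 m and y of shaker in the frame of platter between 0.065 and 0.095 m and z of shaker in the frame of platter between 0.003 and 0.009 m and x of mill in the frame of platter between -0.015 and 0.015 m and y of mill in the frame of platter between -0.095 and -0.065 m and z of mill in the frame of platter between 0.003 and 0.009 m and horizontal distance between coaster and plank below 0.014 m and z of coaster in the frame of plank between 0.003 and 0.009 m and angle between the y axis of coaster and the y axis of plank, either way round below 0.2 rad and horizontal distance between candle and coaster below 0.012 m and z of candle in the frame of coaster between 0.013 and 0.019 m and angle between each of coaster, candle, ramekin, shaker, mill, jug, vase's own z axis and vertical below 0.1 rad and linear speed of each of coaster, candle, ramekin, shaker, mill below 0.02 m/s and distance of each of jug, vase from where it was at the start of the episode below 0.02 m); the robot touches nothing.
It fails at once if the jug is shifted by more than 20 mm (distance of jug from where it was at the start of the episode above 0.02 m).
It fails at once if the vase is shifted by more than 20 mm (distance of vase from where it was at the start of the episode above 0.02 m).
It also fails if it takes over 134 s, if anything falls off the work surface, if the arm or the gripper's body presses on something with over 40 N, if the wrist force passes 120 N, or if a joint passes its speed limit or range.

## Working session

There is one attempt and no reset: what is moved stays moved. The work goes in short steps, each a Python script; the robot and the scene stay as the last script left them, time stands still between calls to the robot, and variables do not carry over. Pictures are saved under pics/ and viewed, about 12 in all and at most 16, crops included, and the job is handed in when it is done.

```bash
mkdir -p pics; cat > h.py <<'E'
from cell import *
import numpy as np, cv2
from scipy.spatial.transform import Rotation as R
def T_of(f,st=None):
    if 'cam_to_world' in f: return np.array(f['cam_to_world'])
    T=np.eye(4);T[:3,:3]=R.from_rotvec(st['eef_rot']).as_matrix();T[:3,3]=st['position']
    return T@np.array(f['T_tool_cam'])
def ray(f,px,T):
    d=(np.array(px,float)-[f['cx'],f['cy']])/[f['fx'],f['fy']]
    u=d.copy()
    for _ in range(20): u=d/(1+f['k1']*(u@u))
    return T[:3,3],T[:3,:3]@np.r_[u,1]
def at_z(f,px,T,z):
    o,d=ray(f,px,T); return (o+d*(z-o[2])/d[2])[:2]
def proj(f,p,T):
    c=np.linalg.inv(T)@np.r_[p,1]; u=c[:2]/c[2]; u=u*(1+f['k1']*(u@u))
    return u*[f['fx'],f['fy']]+[f['cx'],f['cy']]
def save(f,n,img=None): cv2.imwrite('pics/'+n,cv2.cvtColor(f['img'] if img is None else img,cv2.COLOR_RGB2BGR))
E
python3 - <<'E'
from h import *
print(get_state())
H=dict(platter=.006,plank=.003,jug=.085,vase=.06,coaster=.016,candle=.03,ramekin=.019,shaker=.03,mill=.05)
for c in ['top','scene']:
    f=grab_frame(c);save(f,c+'0.png');T=T_of(f);print(c,T[:3,3].round(3),T[:3,2].round(2),f['fx'],f['k1'])
    for n,z in H.items():
        for r in silhouettes(c,n)[:3]:
            print(n,round(r['score'],2),np.round(r['centre']),r['mask'].sum(),at_z(f,r['centre'],T,z).round(3))
        for r in tip_of(c,n)[:3]:
            print('   tip',round(r['score'],2),np.round(r['centre']),at_z(f,r['centre'],T,.0).round(3))
E
```

```text
{'clock': 0.0, 'q': array([-1.25421617e+00,  3.26927163e-01, -1.93579365e-01,  1.05196633e+00,
       -3.14452090e-06,  1.43658994e+00]), 'joint_velocities': array([-2.23879691e-04, -9.23723881e-04,  4.48402115e-04, -3.46750663e-04,
        6.46374154e-04, -4.80151452e-05]), 'tau': array([-1.01232294e-03, -4.43396330e+01,  2.62441921e+01,  1.54317194e-02,
       -3.06944339e-04,  1.71360347e-05]), 'position': array([ 0.23943303, -0.49446344,  0.19891267]), 'eef_rot': array([-2.66081500e+00,  1.66821485e+00,  2.02645473e-03]), 'contact_force': array([-0.05948438, -0.41295746, -0.4305459 ]), 'wrist_torque': array([0.01470233, 0.01848695, 0.01045393]), 'finger_gap': 0.998285682247568}
top [3.480e-01 1.000e-03 1.216e+00] [ 0.09 -0.01 -1.  ] 408.43786531140177 9.909704657806302e-05
platter 0.78 [320. 206.] 4723 [0.445 0.002]
   tip 0.97 [324. 208.] [ 0.44  -0.007]
   tip 0.71 [419. 244.] [ 0.334 -0.29 ]
plank 0.57 [302. 146.] 2355 [0.627 0.058]
plank 0.2 [321. 206.] 4718 [ 0.446 -0.   ]
   tip 0.67 [306. 143.] [0.637 0.047]
   tip 0.17 [419. 196.] [ 0.476 -0.293]
jug 0.78 [348. 131.] 894 
[... 1130 characters left out ...]
0.173]
   tip 0.96 [396. 221.] [0.608 0.177]
coaster 0.96 [237. 253.] 447 [ 0.483 -0.293]
   tip 0.97 [237. 257.] [ 0.48  -0.291]
candle 0.83 [410. 168.] 268 [0.43  0.406]
candle 0.61 [386. 151.] 47 [0.276 0.437]
   tip 0.79 [408. 175.] [0.425 0.408]
   tip 0.66 [390. 162.] [0.314 0.426]
ramekin 0.7 [172. 235.] 389 [ 0.302 -0.408]
ramekin 0.69 [214. 229.] 420 [ 0.349 -0.297]
   tip 0.9 [174. 239.] [ 0.299 -0.406]
   tip 0.78 [213. 236.] [ 0.35  -0.306]
   tip 0.59 [217. 214.] [ 0.249 -0.248]
shaker 0.58 [212. 281.] 443 [ 0.562 -0.398]
   tip 0.86 [211. 291.] [ 0.561 -0.405]
   tip 0.21 [394. 222.] [0.61  0.168]
mill 0.97 [255. 264.] 666 [ 0.59  -0.291]
   tip 0.79 [255. 279.] [ 0.588 -0.295]
```

View pics/top0.png

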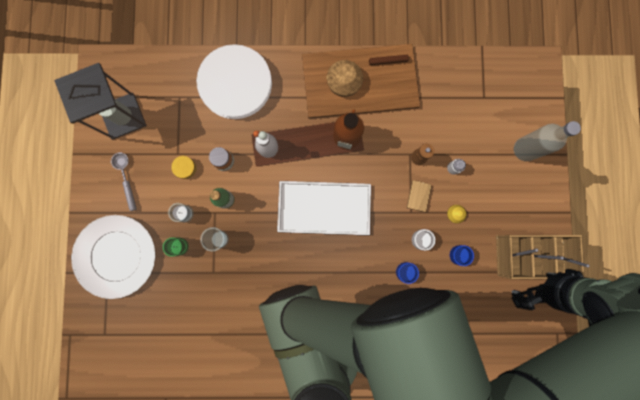

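View pics/scene0.png

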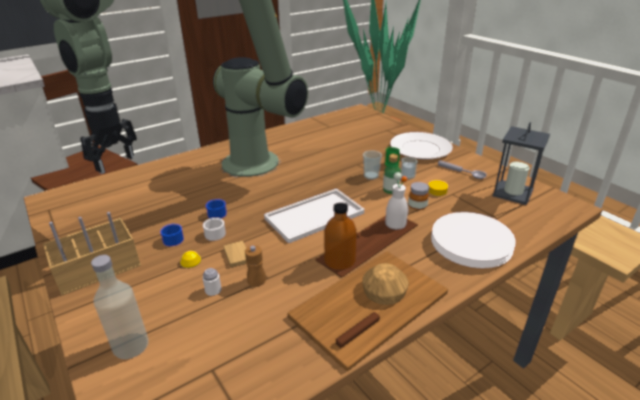

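The top image shows these candidates:
- **Ramekin:** white at (424,240); blue look-alikes at (461,255) and (408,272).
- **Candle:** white at (180,213); green look-alike at (176,247) and a larger empty glass at (214,239).
- **Mill and shaker:** mill at (423,155), shaker at (457,167).
- **Coaster:** (420,195).
- **Platter and plank:** platter at (324,208); the plank has the jug on the right at (348,131) and the vase on the left at (266,146).

I'll take wrist views of each area next.

```bash
cat >> h.py <<'E'
def down(a):
    c,s=np.cos(a),np.sin(a)
    return R.from_matrix(np.array([[c,s,0],[s,-c,0],[0,0,-1.]])).as_rotvec()
def rect(mask,f,T,z):
    """min-area rectangle of mask lifted to plane z: centre, sides, yaw of long side (as angle from +y)"""
    c=max(cv2.findContours(mask.astype(np.uint8),cv2.RETR_EXTERNAL,cv2.CHAIN_APPROX_NONE)[0],key=cv2.contourArea)[:,0]
    P=np.array([at_z(f,p,T,z) for p in c],np.float32)
    (ce,wh,_)=r=cv2.minAreaRect(P); B=cv2.boxPoints(r); e=[B[1]-B[0],B[2]-B[1]]
    l=max(e,key=np.linalg.norm); l=l if l[1]>0 else -l
    return np.round(ce,4),np.round(wh,3),round(float(np.arctan2(-l[0],l[1])),3)
def look(name,xy,z,a,zt=0.):
    """put wrist camera optical axis over xy at tcp height z, take a frame"""
    f=grab_frame('wrist'); rv=down(a); M=R.from_rotvec(rv).as_matrix(); Tc=np.array(f['T_tool_cam'])
    o=M@Tc[:3,3]+[0,0,z]; d=M@Tc[:3,2]; off=(o+d*(zt-o[2])/d[2])[:2]
    movep([xy[0]-off[0],xy[1]-off[1],z],rv); sleep(.15)
    st=get_state(); f=grab_frame('wrist'); save(f,name)
    return f,T_of(f,st),st
E
python3 - <<'E'
from h import *
f=grab_frame('wrist');Tc=np.array(f['T_tool_cam']);print(Tc.round(3),f['fx'],f['cx'],f['cy'],f['k1'])
def rep(n,z,f,T,rc=False):
    for r in silhouettes('wrist',n)[:3]:
        print(n,round(r['score'],2),np.round(r['centre']),r['mask'].sum(),at_z(f,r['centre'],T,z).round(4), rect(r['mask'],f,T,z))
    for r in tip_of('wrist',n)[:3]:
        print('   tip',round(r['score'],2),np.round(r['centre']),at_z(f,r['centre'],T,.0).round(4))
for a in (0,np.pi): print(ik([.45,-.3,.3],down(a)), ik([.45,.4,.3],down(a)))
f,T,st=look('w_right.png',(.45,-.34),.33,0);print(st['clock'],T[:3,3])
rep('ramekin',.038,f,T);rep('coaster',.016,f,T);rep('mill',.098,f,T);rep('shaker',.05,f,T)
f,T,st=look('w_plat.png',(.44,-.005),.36,0);print(st['clock'],T[:3,3])
rep('platter',.018,f,T)
f,T,st=look('w_plank.png',(.635,.05),.40,0);print(st['clock'],T[:3,3])
rep('plank',.006,f,T);rep('jug',.17,f,T);rep('vase',.125,f,T)
E
cd pics; python3 -c "
import cv2,numpy as np
a=[cv2.resize(cv2.imread(n),(400,250)) for n in ('w_right.png','w_plat.png','w_plank.png')]
a.append(a[0]*0);cv2.imwrite('m1.png',np.vstack([np.hstack(a[:2]),np.hstack(a[2:])]))"
```

```text
[[ 1.    -0.     0.001 -0.   ]
 [ 0.     0.949  0.316 -0.081]
 [-0.001 -0.316  0.949 -0.173]
 [ 0.     0.     0.     1.   ]] 352.2134520359748 320.7169257697899 202.41947411614711 -0.048264850881373805
[-0.72451263  0.26406912 -0.02295775  1.28376946  0.          0.84628369] [0.60409288 0.38728139 0.15054905 1.33406399 0.         2.1748892 ]
[-0.72451263  0.26406912 -0.02295775  1.28376946  0.         -2.29530896] [ 0.60409288  0.38728139  0.15054905  1.33406399  0.         -0.96670345]
3.45 [ 0.44931853 -0.17331008  0.50248953]
ramekin 0.8 [246. 179.] 1659 [ 0.347  -0.2933] (array([ 0.3497, -0.2952]), array([0.067, 0.057]), -0.82)
ramekin 0.74 [179. 145.] 1869 [ 0.2597 -0.2464] (array([ 0.2581, -0.2468]), array([0.069, 0.06 ]), -0.87)
ramekin 0.55 [223. 249.] 1461 [ 0.305  -0.3992] (array([ 0.3072, -0.3997]), array([0.073, 0.058]), -0.531)
   tip 0.93 [187. 143.] [ 0.2569 -0.2501]
   tip 0.88 [228. 245.] [ 0.3015 -0.4098]
   tip 0.81 [252. 179.] [ 0.3475 -0.3035]
coaster 0.88 [337. 172.] 2271 [ 0.4713 -0.289 ] (array([ 0.4759, -0.2901]), array([0.058, 0.084]), 1.359)
coaster 0.53 [4
[... 413 characters left out ...]
509 -0.3927] (array([ 0.556 , -0.3903]), array([0.038, 0.061]), 0.493)
   tip 0.81 [393. 236.] [ 0.5598 -0.3954]
   tip 0.59 [424. 172.] [ 0.5995 -0.2934]
5.4 [0.44088587 0.17147304 0.53285178]
platter 0.66 [321. 198.] 16037 [0.4405 0.0064] (array([ 0.4404, -0.0086]), array([0.271, 0.151]), -0.034)
   tip 0.65 [321. 206.] [ 0.4408 -0.0115]
6.6 [0.63435625 0.24020635 0.57425057]
plank 0.85 [324. 197.] 7100 [0.6395 0.0611] (array([0.6395, 0.0416]), array([0.1 , 0.33]), 0.155)
   tip 0.64 [322. 211.] [0.6374 0.0337]
   tip 0.71 [334. 272.] [ 0.6598 -0.085 ]
vase 0.61 [312. 142.] 1629 [0.623  0.1717] (array([0.6207, 0.1668]), array([0.063, 0.053]), -0.802)
   tip 0.74 [314. 136.] [0.6242 0.1622]
```

View pics/m1.png

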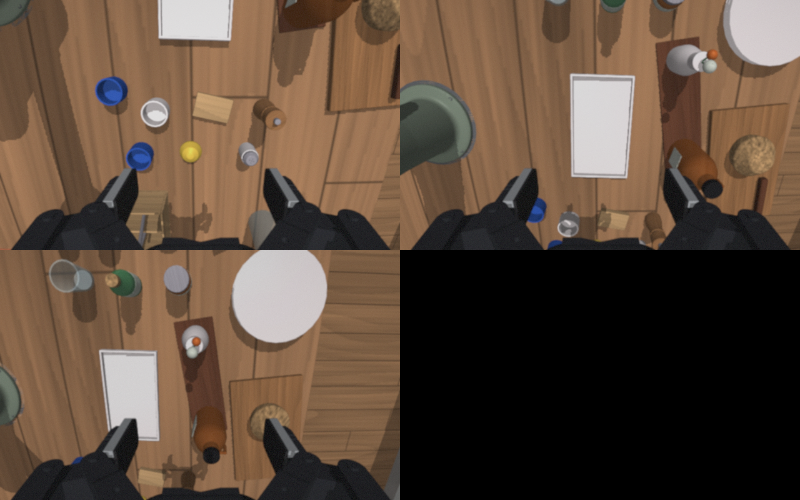

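```bash
cat >> h.py <<'E'
PL=np.array([.4404,-.0086]);PLY=-.034; PK=np.array([.6395,.0416]);PKY=.155
def on(c,yaw,x,y): return c+np.array([np.cos(yaw)*x-np.sin(yaw)*y,np.sin(yaw)*x+np.cos(yaw)*y])
def refine(name,xy,a,z=.13,base=0.,png=None):
    movep([*xy,z],down(a)); sleep(.15)
    st=get_state(); f=grab_frame('wrist'); T=T_of(f,st)
    if png: save(f,png)
    out=[]
    for r in tip_of('wrist',name):
        p=at_z(f,r['centre'],T,base); out.append((round(float(np.hypot(*(p-xy))),4),p.round(4).tolist(),round(r['score'],2)))
    out.sort(); print(name,'tips',out[:2]); return f,T,out
def pick(xy,a,z,n=40,up=.25):
    let_go(); s=get_state()['position']
    if np.hypot(*(s[:2]-xy))>.03: movep([*xy,.2],down(a))
    else: move_l([*xy,s[2]],.1,rot=down(a))
    hit=move_l([*xy,z],.15,until_force=15)
    grab(n); g=get_state()['finger_gap']
    move_l([*xy,up],.25); s=get_state(); print('pick hit',hit,'gap',round(g,3),round(s['finger_gap'],3),'F',s['contact_force'].round(2),'t',round(s['clock'],1))
def place(xy,a,z,h=.25,up=.2):
    movep([*xy,h],down(a)); move_l([*xy,z+.05],.2)
    hit=move_l([*xy,z],.06,until_force=8); s=get_state(); let_go()
    move_l([*xy,up],.2); print('place hit',hit,s['position'].round(4),'t',round(get_state()['clock'],1))
E
python3 - <<'E'
from h import *
f,T,o=refine('ramekin',np.array([.3475,-.299]),PLY,png='c_ram.png')
for r in silhouettes('wrist','ramekin')[:2]: print(r['centre'],rect(r['mask'],f,T,.038))
E
```

```text
ramekin tips [(0.0014, [0.3478, -0.2977], 0.7), (0.1077, [0.2523, -0.2486], 0.71)]
[317.7, 190.0] (array([ 0.3458, -0.2951]), array([0.059, 0.064]), 0.202)
[196.0, 129.0] (array([ 0.2564, -0.249 ]), array([0.059, 0.067]), 1.535)
```

View pics/c_ram.png

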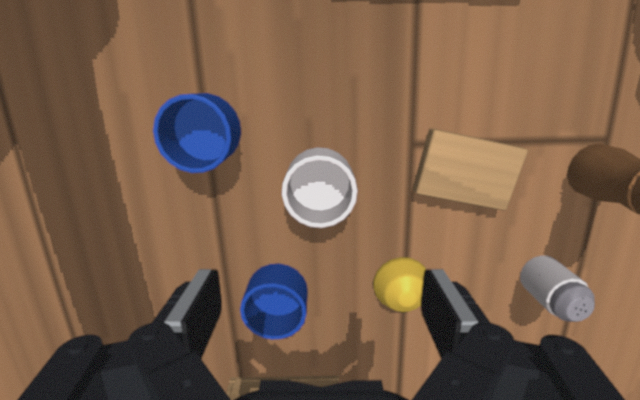

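The white ramekin is at (319,190), clear of the blue pair at (197,132) and (275,300), so the choice is right. I'll pick it up.

```bash
python3 - <<'E'
from h import *
pick([.347,-.298],PLY,.006)
st=get_state();f=grab_frame('wrist');save(f,'g_ram.png')
place(PL,PLY,.006+.007)
f,T,o=refine('shaker',np.array([.562,-.402]),PLY,z=.15,png='c_sh.png')
E
```

```text
pick hit False gap -0.001 -0.001 F [ 0.59  0.01 -1.3 ] t 12.8
place hit False [ 0.4407 -0.0087  0.0132] t 17.9
shaker tips [(0.0031, [0.5617, -0.399], 0.74)]
```

```bash
cd pics; python3 -c "
import cv2,numpy as np
a=[cv2.resize(cv2.imread(n),(400,250)) for n in ('g_ram.png','c_sh.png')]
cv2.imwrite('m2.png',np.hstack(a))"
```

```text
(no output)
```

View pics/m2.png

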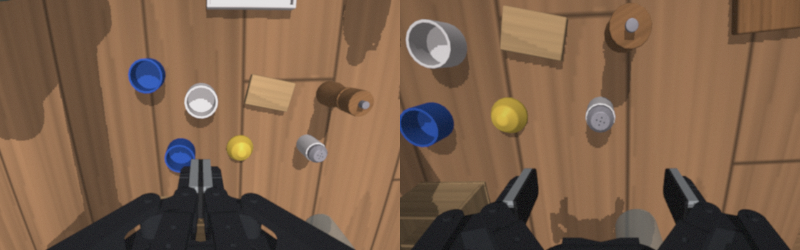

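The gripper closed on nothing. I need to see why before trying again, so I'm going back to the ramekin, descending, and looking from the side.

```bash
python3 - <<'E'
from h import *
f,T,o=refine('ramekin',np.array([.347,-.298]),PLY,z=.13)
print(o[:3])
s0=get_state()['contact_force']
hit=move_l([.347,-.298,.006],.12,until_force=15);s=get_state()
print(hit,s['position'],s['eef_rot'],down(PLY),s['contact_force']-s0,s['finger_gap'])
f=grab_frame('wrist');i1=f['img'][100:400,120:520]
f=grab_frame('scene');c=proj(f,[.347,-.298,.02],T_of(f)).astype(int);print(c)
i2=cv2.resize(f['img'][c[1]-75:c[1]+75,c[0]-100:c[0]+100],(400,300),interpolation=cv2.INTER_CUBIC)
save(f,'m3.png',np.hstack([i1,i2]))
E
```

```text
ramekin tips [(0.0015, [0.3469, -0.2995], 0.97), (0.1065, [0.2525, -0.2488], 0.77)]
[(0.0015, [0.3469, -0.2995], 0.97), (0.1065, [0.2525, -0.2488], 0.77), (0.1227, [0.3015, -0.4119], 0.97)]
False [ 0.34736939 -0.29843414  0.00649162] [ 3.14037843e+00 -5.33625292e-02  9.93484104e-04] [ 3.1411387 -0.0534045  0.       ] [ 0.1000655  -1.45698736  1.00244761] 0.9982131061304217
[213 228]
```

View pics/m3.png

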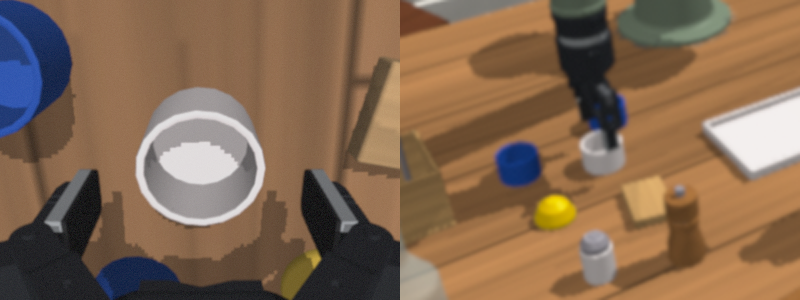

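The pads look about 30 mm short of the TCP: they hover above the rim, which is why the grasp was empty. I'll check this by touching bare table with the fingers shut.

```bash
python3 - <<'E'
from h import *
move_l([.347,-.298,.12],.25)
movep([.39,-.205,.08],down(PLY)); grab(20)
move_l([.39,-.205,.01],.15,until_force=5)
hit=move_l([.39,-.205,-.045],.025,until_force=5);s=get_state()
print(hit,s['position'],s['contact_force'],s['clock'])
move_l([.39,-.205,.05],.15)
f=grab_frame('wrist');save(f,'shut.png')
E
```

```text
True [ 0.39000631 -0.20500792 -0.03154293] [-0.13669145 -0.02151884  8.51988721] 26.1917
```

The table is touched at a reported z of −0.0315, so the real fingertips sit 31 mm behind the reported TCP. I'll put that offset into the pick and place helpers.

```bash
sed -i 's/hit=move_l(\[\*xy,z\],/hit=move_l([*xy,z-.031],/; s/move_l(\[\*xy,z+.05\],.2)/move_l([*xy,z+.02],.2)/' h.py; grep -n "031\|z+.02" h.py
python3 - <<'E'
from h import *
let_go(); movep([.347,-.299,.1],down(PLY))
pick([.347,-.299],PLY,.004)
f=grab_frame('wrist');i1=f['img'][100:400,120:520]
if get_state()['finger_gap']>.2:
    place(PL,PLY,.004+.007,up=.17)
    sleep(.1);st=get_state();f=grab_frame('wrist');T=T_of(f,st)
    for r in tip_of('wrist','ramekin')[:2]: print(at_z(f,r['centre'],T,.006),r['score'])
    for r in silhouettes('wrist','platter')[:1]: print(rect(r['mask'],f,T,.018))
    i1=np.hstack([i1,f['img'][100:400,120:520]])
save(f,'m4.png',i1)
E
```

```text
50:    hit=move_l([*xy,z-.031],.15,until_force=15)
54:    movep([*xy,h],down(a)); move_l([*xy,z+.02],.2)
55:    hit=move_l([*xy,z-.031],.06,until_force=8); s=get_state(); let_go()
pick hit False gap 0.68 0.682 F [ 0.24 -0.2  -1.39] t 31.4
place hit True [ 0.4395 -0.0084 -0.0198] t 36.1
[ 0.43649875 -0.00541065] 0.79
(array([ 0.4405, -0.0086]), array([0.269, 0.151]), -0.032)
```

View pics/m4.png

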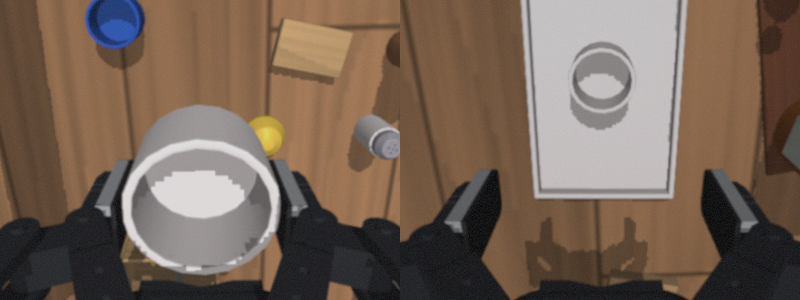

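The ramekin stands at about the platter's centre, roughly 4 mm off. Next are the shaker and the mill.

```bash
python3 - <<'E'
from h import *
S=on(PL,PLY,0,.08);M=on(PL,PLY,0,-.08)
movep([.562,-.4,.1],down(PLY))
pick([.562,-.400],PLY,.013,n=40)
f=grab_frame('wrist');i1=f['img'][100:400,120:520]
assert .2<get_state()['finger_gap']<.8
place(S,PLY,.013+.007,up=.2)
f,T,o=refine('mill',np.array([.592,-.294]),PLY,z=.16)
i2=f['img'][100:400,120:520]
save(f,'m5.png',np.hstack([i1,i2]))
E
```

```text
pick hit False gap 0.453 0.46 F [-0.19  0.47 -1.54] t 41.0
place hit True [ 0.4421  0.0714 -0.011 ] t 46.6
mill tips [(0.0015, [0.5933, -0.2949], 0.6)]
```

View pics/m5.png

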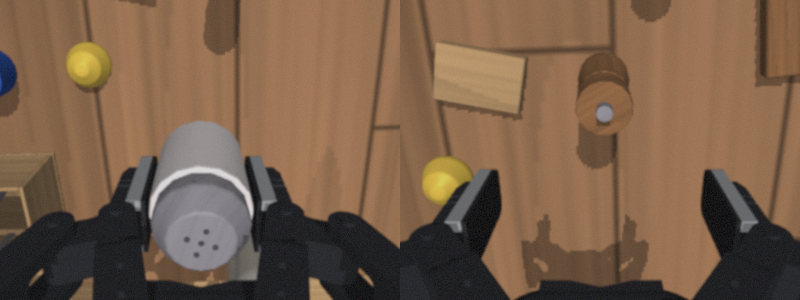

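```bash
python3 - <<'E'
from h import *
M=on(PL,PLY,0,-.08)
pick([.593,-.2945],PLY,.066,n=40,up=.27)
f=grab_frame('wrist');i1=f['img'][100:400,120:520]
assert .2<get_state()['finger_gap']<.8
place(M,PLY,.066+.007,h=.27,up=.22)
f,T,o=refine('coaster',np.array([.476,-.290]),1.359,z=.13)
for r in silhouettes('wrist','coaster')[:2]: print(r['score'],r['centre'],rect(r['mask'],f,T,.016))
hsv=cv2.cvtColor(f['img'],cv2.COLOR_RGB2HSV);m=cv2.inRange(hsv,(24,180,120),(34,255,255));print('yellow',m.any() and rect(m,f,T,.0))
save(f,'m6.png',np.hstack([i1,f['img'][100:400,120:520]]))
E
```

```text
pick hit False gap 0.481 0.48 F [-1.21  1.33 -2.21] t 51.4
place hit True [ 0.4368 -0.0882  0.0418] t 55.8
coaster tips [(0.0027, [0.4744, -0.2922], 0.74)]
0.65 [317.1, 181.1] (array([ 0.4745, -0.2908]), array([0.056, 0.087]), 1.331)
0.34 [529.4, 72.2] (array([ 0.4385, -0.0825]), array([0.138, 0.15 ]), 1.534)
yellow False
```

View pics/m6.png

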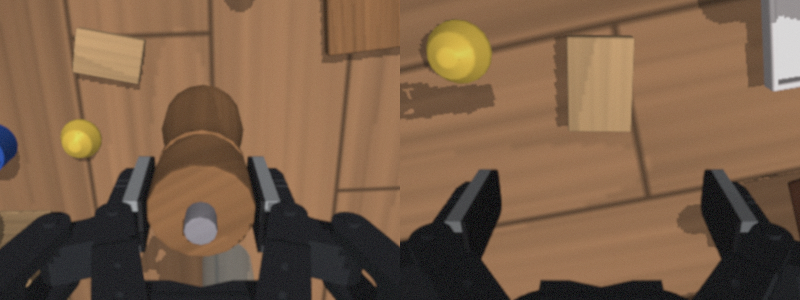

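```bash
python3 - <<'E'
from h import *
pick([.4745,-.2915],1.345,.0,n=40,up=.27)
f=grab_frame('wrist');i1=f['img'][100:400,120:520]
print(get_state()['q'].round(2))
assert .3<get_state()['finger_gap']<.8
movep([*PK,.30],down(PKY))
place(PK,PKY,.007,h=.27,up=.27)
sleep(.1);st=get_state();f=grab_frame('wrist');T=T_of(f,st)
for r in silhouettes('wrist','coaster')[:2]: print(r['score'],r['centre'],rect(r['mask'],f,T,.022))
for r in silhouettes('wrist','plank')[:1]: print(r['score'],r['centre'],rect(r['mask'],f,T,.006))
save(f,'m7.png',np.hstack([i1,f['img'][100:400,120:520]]))
E
```

```text
pick hit False gap 0.638 0.639 F [-0.18 -0.59 -1.34] t 61.1
[-0.68  0.31 -0.05  1.22 -0.   -0.46]
place hit True [ 0.6383  0.0416 -0.0239] t 67.2
0.79 [320.6, 154.6] (array([0.6376, 0.0414]), array([0.055, 0.084]), 0.159)
0.63 [324.1, 113.0] (array([0.6386, 0.0499]), array([0.101, 0.31 ]), 0.151)
```

View pics/m7.png

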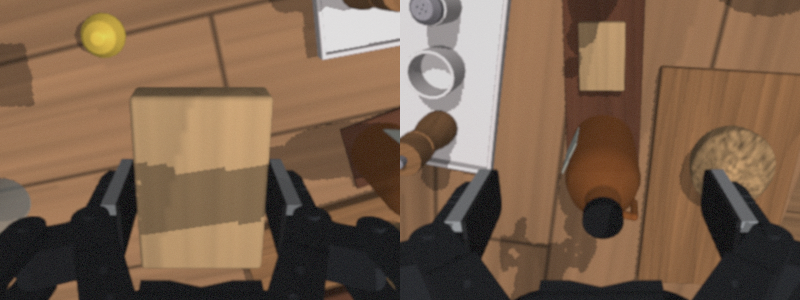

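Coaster placed: centre within 2 mm of the plank's, yaw 0.159 against 0.155. The candle is last.

```bash
python3 - <<'E'
from h import *
movep([.55,.1,.3],down(.8))
f,T,o=refine('candle',np.array([.424,.409]),1.57,z=.15)
print(o,get_state()['clock'])
save(f,'m8.png')
E
```

```text
candle tips [(0.0032, [0.4233, 0.4059], 0.8), (0.0974, [0.3271, 0.4185], 0.65)]
[(0.0032, [0.4233, 0.4059], 0.8), (0.0974, [0.3271, 0.4185], 0.65)] 69.6417
```

View pics/m8.png

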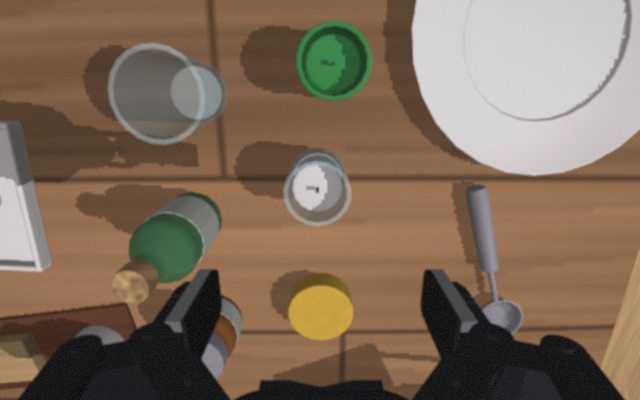

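The white candle is at (318,188), the green one is clear at (333,62), and the fingers fit between the neighbours.

```bash
python3 - <<'E'
from h import *
pick([.4235,.4068],1.57,.015,n=30,up=.27)
assert .3<get_state()['finger_gap']<.8
C=np.array([.638,.0415])
movep([*C,.30],down(PKY))
place(C,PKY,.015+.023,h=.28,up=.3)
sleep(.1);st=get_state();f=grab_frame('wrist');T=T_of(f,st);i1=f['img']
for r in tip_of('wrist','candle')[:2]: print('candle',at_z(f,r['centre'],T,.022).round(4),r['score'])
for r in silhouettes('wrist','coaster')[:1]: print(rect(r['mask'],f,T,.022))
print('target ram,sh,mill',PL,on(PL,PLY,0,.08),on(PL,PLY,0,-.08))
f,T,st=look('fin.png',(.48,0.),.36,0)
for n,z in dict(ramekin=.006,shaker=.006,mill=.006,candle=.022,coaster=.006,vase=.006,jug=.006).items():
    for r in tip_of('wrist',n)[:2]: print(n,at_z(f,r['centre'],T,z).round(4),round(r['score'],2))
g=grab_frame('scene');print(get_state()['clock'])
i3=cv2.resize(g['img'][150:300,220:420],(400,300))
save(f,'m9.png',np.hstack([np.vstack([cv2.resize(i1,(400,250)),cv2.resize(f['img'],(400,250))]),cv2.copyMakeBorder(i3,0,200,0,0,0)]))
E
```

```text
pick hit False gap 0.613 0.613 F [ 0.26  0.02 -2.17] t 73.1
place hit True [0.6368 0.0415 0.0069] t 79.0
candle [0.639  0.0408] 0.89
(array([0.6339, 0.0641]), array([0.055, 0.038]), -1.415)
target ram,sh,mill [ 0.4404 -0.0086] [0.44311948 0.07135376] [ 0.43768052 -0.08855376]
ramekin [ 0.4368 -0.0076] 0.76
ramekin [ 0.3019 -0.4086] 0.65
shaker [0.439  0.0681] 0.97
mill [ 0.4437 -0.086 ] 0.94
mill [0.6218 0.1607] 0.65
candle [0.6367 0.0343] 0.89
coaster [0.6336 0.042 ] 0.56
vase [0.6204 0.1601] 0.91
jug [ 0.6596 -0.081 ] 0.71
jug [0.6188 0.1644] 0.37
80.6583
```

View pics/m9.png

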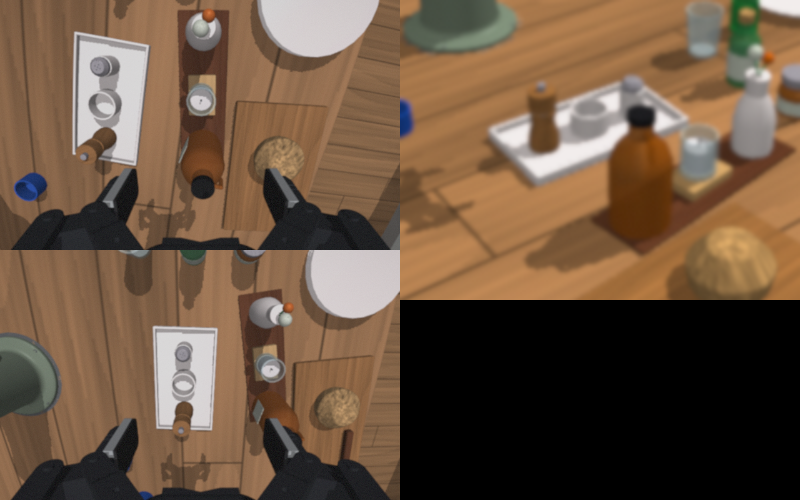

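```bash
python3 -c "
from cell import *
sign_off()"
```

```text
the job is handed in; nothing more can be done
```

The table is set and the job is handed in, at about 81 s on the robot's clock. The hand-in gives no verdict, so the figures below are from my own last camera checks.

| Thing | Distance from its target | Allowed |
|---|---|---|
| Ramekin | about 4 mm | 12 mm |
| Shaker | about 5 mm | 15 mm |
| Mill | about 7 mm | 15 mm |
| Coaster on the plank | about 2 mm close up, 6 mm from farther off; yaw 0.004 rad off before the candle was set down | 14 mm, 0.2 rad |
| Candle on the coaster | 1–2 mm close up, up to 8 mm from farther off | 12 mm |

- **Jug and vase:** both are upright and within about 5 mm of where I first measured them.
- **Failed grasp:** the first try at the ramekin closed on nothing. Touching the table with the fingers shut showed the real fingertips about 31 mm behind the reported TCP. I corrected for that and every later grasp held.
- **Disagreement in the checks:** the two candle readings differ by about 7 mm. I trust the closer one more; both are within the limit. After the candle was down, it hid half the coaster, so the coaster outline from that view was no use. I used the one taken before.

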